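# Release the clamp key left latched down

## Task

One of the four identical steel keys on the blue-topped console has been left latched down. Find it by tapping the keys lightly with the fingertips - press no other key hard - then press that one firmly so that it springs back up and the status window turns from red to green. Pick nothing up and leave everything else standing where it is.

Things in the scene. Friction and masses are not known exactly. Their poses are not given: they have to be found in the camera images.
- console: white cabinet, blue top, 208 x 348 x 100 mm, fixed; origin under its centre. Keys 62 mm apart along its y, at x = -40 mm; status window at x = +50 mm (bezel 34 x 88, 9 mm high). A key that is up is soft: gives from 2 N, 0.9 N more per mm, springs back. The latched key hardly gives below 4.5 N; pressed 2 mm or more below its latched height (8 to 9 N) its catch lets go and it rises as the finger leaves
- key_a: one of four identical push keys: steel cap 33 mm across, blue disc on top, in a fixed collar 52 mm across, 12 mm high. Origin: centre of the collar's underside on the console top; it does not move with the cap; letters are in random order along the row. Cap top is 32 mm above the origin when up, 27 mm when latched; it moves straight down, to 24 mm at most. How keys feel: see console
- key_b: one of four identical push keys: steel cap 33 mm across, blue disc on top, in a fixed collar 52 mm across, 12 mm high. Origin: centre of the collar's underside on the console top; it does not move with the cap; letters are in random order along the row. Cap top is 32 mm above the origin when up, 27 mm when latched; it moves straight down, to 24 mm at most. How keys feel: see console
- key_c: one of four identical push keys: steel cap 33 mm across, blue disc on top, in a fixed collar 52 mm across, 12 mm high. Origin: centre of the collar's underside on the console top; it does not move with the cap; letters are in random order along the row. Cap top is 32 mm above the origin when up, 27 mm when latched; it moves straight down, to 24 mm at most. How keys feel: see console
- key_d: one of four identical push keys: steel cap 33 mm across, blue disc on top, in a fixed collar 52 mm across, 12 mm high. Origin: centre of the collar's underside on the console top; it does not move with the cap; letters are in random order along the row. Cap top is 32 mm above the origin when up, 27 mm when latched; it moves straight down, to 24 mm at most. How keys feel: see console
- flag (a joint): red tab under the clear cover of the status window, driven by the latched key: 0.020 m = window red, a key is latched down; grows to 0.026 to 0.032 as that key is pressed further; 0 = window green, all keys up. Keys that were not latched do not move it. It is covered and cannot be touched
- vial: loose amber vial with white cap, 26 mm across, 48 mm tall, standing on the console top behind the keys; origin under its centre. Bystander
- clamp: loose yellow plastic tube clamp, 50 x 14 x 24 mm, lying on the console top behind the keys; origin under its centre. Bystander
- plate: loose steel pan plate, 158 x 128 x 25 mm, on the table right of the console; origin under its centre. Bystander
- bottle: loose white bottle with blue cap, 60 mm across, 140 mm tall, on the table; origin under its centre. Bystander
- rack: loose orange tube rack, 90 x 140 mm, 80 mm tall with its capped tubes, on the table; origin under its centre. Bystander
- cup: loose white cup, 72 mm across, 75 mm tall, on the table; origin under its centre. Bystander
- cutter: loose yellow cutter lying on the table, 135 x 18 x 14 mm; origin under its handle. Bystander

How it is judged:
By the outcome, as a careful person would: the job done as asked, in the order asked, and still so for the second after the job is handed in, with the robot touching nothing.
It also fails if it takes over 53 s, if anything falls off the work surface, if the arm or the gripper's body presses on something with over 40 N, if the wrist force passes 120 N, or if a joint passes its speed limit or range.

## Robot

A 7-joint arm with a two-finger parallel gripper is mounted at the origin on the work surface. World frame = base frame: x ahead of the robot, y to its left, z up, the work surface at z = 0. Lengths are in m, angles in rad, forces in N, time in s.
With the tool pointing down it reaches from about 0.4 to 0.85 m from the base axis. Payload 4.4 kg.
Tool frame: the origin (TCP) lies at the very end of the fingers, on their centre line; the grasp point (between the pads) lies 19 mm behind it; z points along the fingers, y is the line along which they close (so a half turn about z gives the same grasp; the last joint's range is limited). The gripper opens to 94 mm and grips with 3 to 60 N. Pads are 16 mm wide; open, the fingers measure 119 mm over their backs; the gripper's body (75 mm by 177 mm) begins 78 mm behind the grasp point.
Start: joints at [1.104, 0.628, 0.038, 1.517, -0.027, 0.996, -0.02], TCP at [0.254, -0.598, 0.205] pointing down, gripper open.
Joint ranges: [-3.06, 3.06], [-0.37, 2.12], [-1.25, 1.32], [0.18, 2.47], [-1.1, 4.24], [0.23, 1.98], [-2.94, 2.94]. Speed limits (rad/s): [2.57, 2.57, 3.14, 3.14, 3.14, 3.14, 3.14].

## Interface

Orientations are given as a unit quaternion [x, y, z, w].
In Python, from rig import robot, vision gives the robot as it stands.
- The arm moves only by the tool drive_tool, never from a script. Its argument "motion" is text: rows parted by semicolons, each of 7 numbers parted by spaces: the opening, from 0 (shut) to 1 (fully open), then the shift along the world's x, y, z in mm, then the turn, a rotation vector about the world's x, y, z in degrees. In form: claw x y z ax ay az; .... A call has 1 to 20 rows; each row is the pose to reach, as a shift and turn from the pose commanded when the call began; what a row does not reach only later rows make up. A row lasts 1/12 s, in which the tool goes at most 41.7 mm and 7.16 degrees, less where a joint would pass 70% of its speed; a pose out of reach is approached as far as the arm can. A call with a gripper value outside its range is refused whole. The fingers move at their own pace and stop on an object; "grip_force" is the grip in N (left out, the last holds). Time passes only in rows, so rows that repeat a pose let the fingers close. It gives the time, the measured TCP pose, the force, the opening and the grip force at its end, in the units of the state.
- robot.state(): the state, without advancing time (a new reading comes with each control period).
- vision.grab_frame(name): name is "scene" or "top"; returns (picture, depth): 420x560x3 uint8, red, green, blue; 420x560 float32, m along the optical axis (not along the pixel's ray), 0 where there is no reading.
- vision.calibration(name): a dict with "fx", "fy", "cx", "cy" (pixels), "R" (3x3) and "t" (3): a world point X has camera coordinates R X + t. Camera axes: x right, y down, z forward; pixel columns grow to the right and rows downward; lengths in m; the calibration is good to about 2 mm. A picture is of the moment at which its call begins. calibration takes no time and is no camera call.
- robot.job_done(): hands the job in; it is judged then, once.
The state is a dict: "time_s": time; "qpos": joint angles; "qd": joint speeds; "joint_efforts": joint torques, N m; "tcp_pos": TCP position; "tool_rot": TCP orientation; "contact_force": force on the tool from outside, world axes, zero at the start; "torque": the same for the moment, N m; "grip_width": finger opening in m; "grasp_force": force on a finger pad.
Only numpy, scipy, OpenCV 4.12 (cv2) and the standard library are available. Lean on these libraries where they do the work, as an engineer would, in place of code of your own. Each camera call takes 0.05 s, during which the arm holds its last target. There are 200 camera calls.

## Working session

There is one attempt and no reset: what is moved stays moved. The work goes in short steps, Python scripts to look and compute and a tool call to move; the robot and the scene stay as the last step left them, time stands still between calls to the robot, and variables do not carry over. Pictures are saved under pics/ and viewed, at most 10 in all, crops included, and the job is handed in when it is done.

Besides the shell and the picture viewer there is one more tool, called in YAML: its name, and indented under it one key for each argument. drive_tool: Moves the arm, as the interface text tells. Its arguments: {"type":"object","properties":{"motion":{"type":"string"},"grip_force":{"type":"number"}},"required":["motion"]}

```bash
mkdir -p pics; python3 - <<'E'
from rig import robot, vision
import cv2,numpy as np
for n in("scene","top"):
    p,d=vision.grab_frame(n); cv2.imwrite(f"pics/{n}0.png",p[:,:,::-1]); np.save(f"{n}_d.npy",d)
    c=vision.calibration(n); print(n,c)
print(robot.state())
E
```

```text
scene {'fx': 407.05230415234496, 'fy': 407.05230415234496, 'cx': 277.32853569527117, 'cy': 215.5111806098759, 'R': array([[ 0.83006501,  0.55731177, -0.01989142],
       [ 0.37992182, -0.59124979, -0.71139518],
       [-0.4082297 ,  0.58294706, -0.70251067]]), 't': array([-0.3717631 , -0.107682  ,  1.26594836])}
top {'fx': 458.9658022121014, 'fy': 458.9658022121014, 'cx': 291.6647715912667, 'cy': 208.4732729940108, 'R': array([[-0.00702676, -0.99996299,  0.00496375],
       [-0.99570035,  0.00653814, -0.09240163],
       [ 0.09236576, -0.00559169, -0.99570945]]), 't': array([0.00297823, 0.45904881, 1.55520759])}
{'time_s': 0.1, 'qpos': array([ 1.10418793,  0.62925339,  0.03848531,  1.51824434, -0.02700329,
        0.99634196, -0.01995884]), 'qd': array([ 0.00055746, -0.00138772,  0.00048384, -0.0026886 , -0.0004394 ,
       -0.00023624, -0.00033117]), 'joint_efforts': array([ 2.97665501e-03, -5.50792372e+01,  1.14754088e+00, -1.87118447e+01,
       -5.21710399e-02,  1.91440259e-02,  5.16943032e-05]), 'tcp_pos': array([ 0.25337591, -0.59792411,  0.20465458]), 'tool_rot': array([ 9.79985124e-01,  1.99068858e-01, -1.90702380e-04, -8.42672656e-04]), 'contact_force': array([-0.12449559,  0.71272624,  0.19546905]), 'torque': array([ 0.00600131, -0.00208301, -0.01154997]), 'grasp_force': 0.0, 'grip_width': 0.09404803248452279}
```

View pics/top0.png

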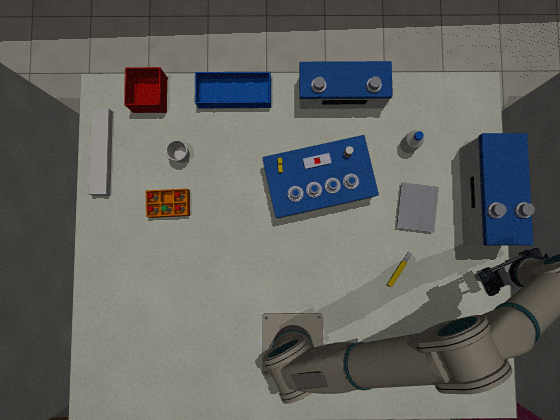

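View pics/scene0.png

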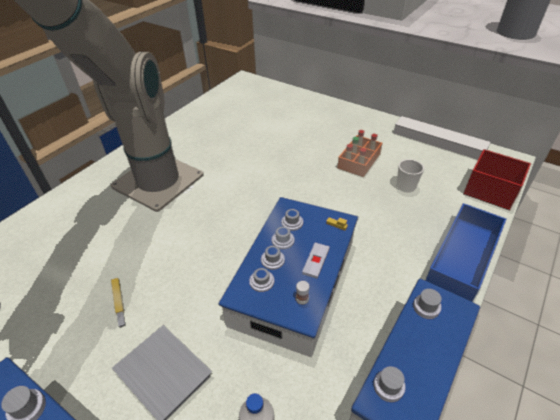

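The top view shows the four keys at about (295,194), (314,189), (332,185) and (351,181), the status window (red) at (317,160), the vial at (348,152) and the clamp at (280,165). The gripper is at the right, near (490,280).

```bash
python3 - <<'E'
from rig import vision
import numpy as np
for n,px,r in(("top",[(295,194),(314,189),(333,185),(351,181)],13),("scene",[(292,216),(283,236),(272,256),(262,278)],14)):
    c=vision.calibration(n); d=np.load(n+"_d.npy").astype(float)
    v,u=np.mgrid[:420,:560]
    P=np.stack([(u-c["cx"])/c["fx"]*d,(v-c["cy"])/c["fy"]*d,d],-1)
    W=(P-c["t"])@c["R"]
    for a,b in px:
        m=(np.hypot(u-a,v-b)<r)
        w=W[m]; cap=w[(w[:,2]>.121)&(w[:,2]<.15)]; col=w[(w[:,2]>.106)&(w[:,2]<.119)]
        lo,hi=cap.min(0),cap.max(0)
        print(n,len(cap),cap.mean(0).round(4),((lo+hi)/2).round(4),np.percentile(cap[:,2],[50,90]).round(4),len(col),((col.min(0)+col.max(0))/2).round(4))
    if n=="top":
        m=(W[...,2]>.09)&(W[...,2]<.106)&(u>255)&(u<385)&(v>125)&(v<225)
        import cv2
        print(cv2.minAreaRect((W[m][:,:2]*1000).astype(np.float32)))
E
```

```text
top 82 [ 0.4999 -0.0105  0.1324] [ 0.5    -0.0107  0.1318] [0.1328 0.1371] 121 [ 0.4935 -0.0109  0.1122]
top 84 [ 0.5128 -0.0702  0.1336] [ 0.5124 -0.0688  0.1312] [0.1333 0.1377] 127 [ 0.5145 -0.0729  0.1125]
top 84 [ 0.5263 -0.1309  0.1335] [ 0.5272 -0.1311  0.133 ] [0.1335 0.1375] 125 [ 0.5305 -0.1349  0.1125]
top 78 [ 0.5392 -0.192   0.128 ] [ 0.5388 -0.1935  0.128 ] [0.1278 0.1333] 113 [ 0.5384 -0.1919  0.1125]
((559.9730224609375, -93.05223083496094), (209.5181121826172, 348.3138427734375), 12.335066795349121)
scene 155 [ 0.5039 -0.0181  0.1315] [ 0.5027 -0.0286  0.1289] [0.1329 0.1347] 164 [ 0.5009 -0.0123  0.1125]
scene 175 [ 0.5172 -0.0787  0.1316] [ 0.5179 -0.0893  0.1288] [0.1328 0.1349] 223 [ 0.5121 -0.0633  0.1124]
scene 180 [ 0.5291 -0.136   0.1317] [ 0.5281 -0.1335  0.1286] [0.1329 0.1347] 222 [ 0.527  -0.126   0.1125]
scene 186 [ 0.5419 -0.1953  0.1277] [ 0.5405 -0.1943  0.1261] [0.1281 0.1298] 238 [ 0.5406 -0.1869  0.1124]
```

The heights suggest the rightmost key is the low one. I'll confirm this by light taps, starting with the leftmost key and keeping the fingers shut.

drive_tool:
  motion: "0.5 12 29 0 0 0 0;0 37 88 0 0 0 0;0 50 118 0 0 0 0;0 62 147 0 0 0 0;0 74 176 0 0 0 0;0 87 205 0 0 0 0;0 99 235 0 0 0 0;0 112 264 0 0 0 0;0 124 293 0 0 0 0;0 136 323 0 0 0 0;0 149 352 0 0 0 0;0 161 381 0 0 0 0;0 174 410 0 0 0 0;0 186 440 0 0 0 0;0 198 470 0 0 0 0;0 211 500 0 0 0 0;0 225 535 -10 0 0 0;0 237 562 -20 0 0 0;0 248 587 -35 0 0 0;0 248 587 -35 0 0 0"
  grip_force: 10

```text
time_s: 1.77
tcp_pos: [0.5022, -0.0049, 0.1683]
tool_rot: [0.979, 0.203, -0.001, -0.002]
contact_force: [0.3, 0.8, 0.5]
grip_width: 0.0004
grasp_force: 0.0
```

drive_tool:
  motion: "0 0 0 -10 0 0 0;0 0 0 -20 0 0 0;0 0 0 -28 0 0 0;0 0 0 -28 0 0 0;0 0 0 -28 0 0 0;0 0 0 -28 0 0 0"

```text
time_s: 2.27
tcp_pos: [0.5018, -0.0119, 0.1428]
tool_rot: [0.98, 0.199, 0.0, 0.0]
contact_force: [0.6, -0.2, 1.0]
grip_width: 0.0004
grasp_force: 0.0
```

```bash
python3 - <<'E'
from rig import robot, vision
import cv2
p,d=vision.grab_frame("scene"); cv2.imwrite("pics/s1.png",cv2.resize(p[170:320,200:380,::-1],None,fx=4,fy=4))
s=robot.state();print(s['tcp_pos'],s['contact_force'],s['tool_rot'])
E
```

```text
[ 0.5019563  -0.01180978  0.1429651 ] [ 0.06431205  0.40006715 -0.21236307] [9.80052705e-01 1.98737257e-01 4.33653614e-04 9.52651283e-05]
```

View pics/s1.png

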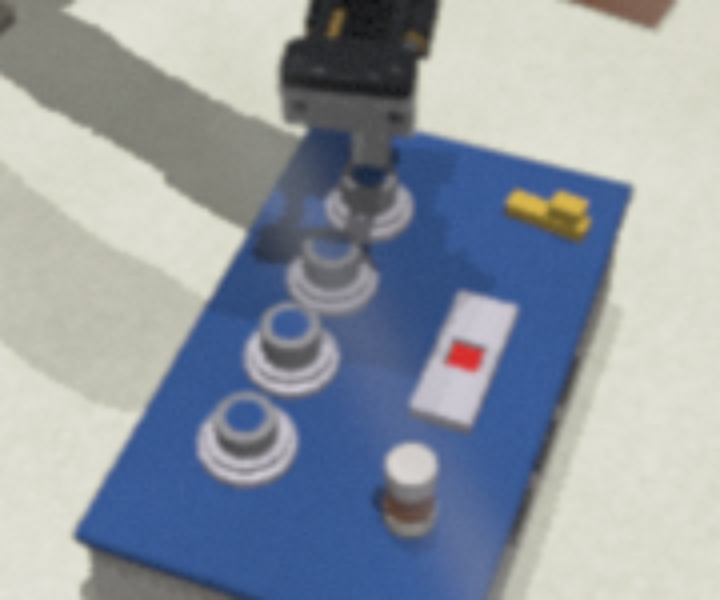

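The shut fingertips are centred over the leftmost key, at about (370,190) in the crop. The window is still red, at (465,355). Tapping now.

drive_tool:
  motion: "0 0 0 -5 0 0 0;0 0 0 -9 0 0 0;0 0 0 -11 0 0 0;0 0 0 -12 0 0 0;0 0 0 -12 0 0 0;0 0 0 -12 0 0 0"

```text
time_s: 2.82
tcp_pos: [0.5017, -0.0116, 0.1307]
tool_rot: [0.98, 0.199, 0.0, 0.0]
contact_force: [-0.1, -0.7, 2.8]
grip_width: 0.0004
grasp_force: 1.7
```

Key 1 is soft: it has given about 1.3 mm at 2.8 N, so it is up. On to key 2.

drive_tool:
  motion: "0 0 0 10 0 0 0;0 0 0 15 0 0 0;0 4 -20 15 0 0 0;0 9 -40 15 0 0 0;0 13 -60 14 0 0 0;0 13 -60 8 0 0 0;0 13 -60 4 0 0 0;0 13 -60 1 0 0 0;0 13 -60 0 0 0 0;0 13 -60 0 0 0 0;0 13 -60 0 0 0 0"

```text
time_s: 3.73
tcp_pos: [0.5142, -0.0707, 0.1306]
tool_rot: [0.98, 0.2, -0.0, -0.0]
contact_force: [-0.6, -0.6, 3.4]
grip_width: 0.0004
grasp_force: 1.7
```

drive_tool:
  motion: "0 0 0 10 0 0 0;0 0 0 15 0 0 0;0 4 -20 15 0 0 0;0 9 -40 15 0 0 0;0 13 -60 14 0 0 0;0 13 -60 8 0 0 0;0 13 -60 4 0 0 0;0 13 -60 1 0 0 0;0 13 -60 0 0 0 0;0 13 -60 0 0 0 0;0 13 -60 0 0 0 0"

```text
time_s: 4.65
tcp_pos: [0.5274, -0.1304, 0.1307]
tool_rot: [0.98, 0.2, -0.0, -0.0]
contact_force: [-1.6, 0.5, 2.8]
grip_width: 0.0005
grasp_force: 1.7
```

drive_tool:
  motion: "0 0 0 10 0 0 0;0 0 0 15 0 0 0;0 4 -20 15 0 0 0;0 9 -40 15 0 0 0;0 13 -60 14 0 0 0;0 13 -60 8 0 0 0;0 13 -60 4 0 0 0;0 13 -60 1 0 0 0;0 13 -60 0 0 0 0;0 13 -60 0 0 0 0;0 13 -60 0 0 0 0"

```text
time_s: 5.57
tcp_pos: [0.5407, -0.1904, 0.1305]
tool_rot: [0.98, 0.2, -0.0, -0.0]
contact_force: [0.3, -0.1, 0.2]
grip_width: 0.0005
grasp_force: 0.0
```

Keys 2 and 3 are soft and up. Key 4 isn't touched at the same height, so it sits lower. I'll tap it lightly at its latched height, correcting 2 mm in y.

drive_tool:
  motion: "0 0 -2 -1 0 0 0;0 0 -2 -2 0 0 0;0 0 -2 -3 0 0 0;0 0 -2 -4 0 0 0;0 0 -2 -4 0 0 0;0 0 -2 -4 0 0 0"

```text
time_s: 6.07
tcp_pos: [0.5408, -0.1936, 0.1269]
tool_rot: [0.98, 0.199, 0.0, 0.0]
contact_force: [-0.5, -0.2, 4.3]
grip_width: 0.0005
grasp_force: 2.2
```

Key 4 stands at its latched height and is stiff (4.3 N with almost no give). I'll press it firmly.

drive_tool:
  motion: "0 0 1 -1 0 0 0;0 0 1 -2 0 0 0;0 0 1 -3 0 0 0;0 0 1 -3 0 0 0;0 0 1 -3 0 0 0"

```text
time_s: 6.48
tcp_pos: [0.5408, -0.1935, 0.1245]
tool_rot: [0.98, 0.199, 0.0, 0.001]
contact_force: [-2.3, -0.6, 9.2]
grip_width: 0.0005
grasp_force: 4.3
```

That is 2.5 mm below the latched height at 9.2 N, so the catch should have let go. Lifting clear.

drive_tool:
  motion: "0 0 0 3 0 0 0;0 0 0 8 0 0 0;0 0 0 18 0 0 0;0 0 0 35 0 0 0;0 0 0 60 0 0 0;0 0 0 80 0 0 0;0 -10 -25 90 0 0 0;0 -20 -50 90 0 0 0;0 -30 -75 90 0 0 0;0 -40 -100 90 0 0 0;0 -40 -100 90 0 0 0;0 -40 -100 90 0 0 0;0 -40 -100 90 0 0 0"

```text
time_s: 7.57
tcp_pos: [0.5009, -0.2914, 0.2135]
tool_rot: [0.98, 0.199, 0.0, -0.001]
contact_force: [0.4, 0.2, 0.1]
grip_width: 0.0005
grasp_force: 0.0
```

```bash
python3 - <<'E'
from rig import robot, vision
import cv2
p,d=vision.grab_frame("scene"); cv2.imwrite("pics/s2.png",cv2.resize(p[170:350,180:400,::-1],None,fx=3,fy=3))
E
```

```text
(no output)
```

View pics/s2.png

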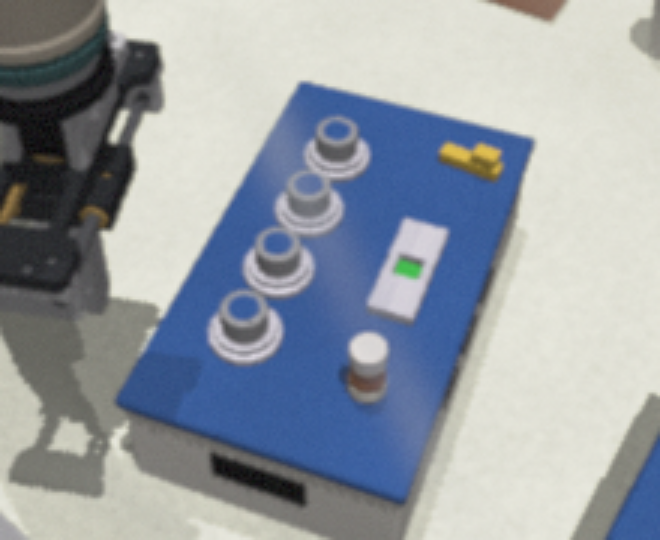

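The window at (408,267) is green and all four keys are up. The vial at (367,365) and the clamp at (472,158) haven't moved, and the gripper is clear.

```bash
python3 -c "
from rig import robot
print(robot.job_done())"
```

```text
the job is handed in; nothing more can be done
None
```

The latched key was the rightmost of the four; after light taps on all of them I pressed it firmly (9.2 N), it sprang back up, the window turned green, and I handed the job in at about 7.6 s with the gripper touching nothing.

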